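# Draw two jet canisters from the rotary feeder

### The arm

A 7-joint arm with a two-finger parallel gripper is mounted at the origin on the work surface. World frame = base frame: x ahead of the robot, y to its left, z up, the work surface at z = 0. Lengths are in m, angles in rad, forces in N, time in s.
With the tool pointing down it reaches from about 0.4 to 0.9 m from the base axis. Payload 5.5 kg.
Tool frame: the origin (TCP) lies between the finger pads; the fingertips stand 25 mm ahead of it and the grasp point (between the pads) lies 6 mm ahead of it (tcp_to_tips is the distance from the TCP to the fingertips, in m); z points along the fingers, y is the line along which they close (so a half turn about z gives the same grasp; the last joint's range is limited). The gripper opens to 85 mm and grips with 20 to 120 N. Pads are 22 mm wide; open, the fingers measure 114 mm over their backs; the gripper's body (76 mm by 85 mm) begins 54 mm behind the grasp point. The pads swing forward as they close: fully open they stand 13 mm farther back than shut.
Start: joints at [1.399, 0.501, -0.427, 1.55, 0.221, 1.138, -0.21], TCP at [0.274, -0.59, 0.256] pointing down, gripper open.
Joint ranges: [-2.88, 2.88], [-0.31, 2.03], [-1.54, 1.56], [0.2, 2.42], [-1.41, 4.55], [0.19, 2.02], [-2.57, 2.57]. Speed limits (rad/s): [2.57, 2.57, 3.14, 3.14, 3.14, 3.14, 3.14].

### API

Orientations are given as a 3x3 rotation matrix whose columns are the frame's x, y, z axes.
In Python, from rig import * gives the robot as it stands.
- The arm moves only by the tool move_arm, never from a script. Its argument "increments" is a list of rows, each a list of 2 entries, a list of its own where there are three numbers: the shift along the tool's x, y, z normalised to -1 to 1, where 1 is 75 mm, then the turn, a rotation vector about the tool's x, y, z normalised to -1 to 1, where 1 is 60 degrees. In form: [[[tx, ty, tz], [ax, ay, az]], ...]. A call has 1 to 12 rows; each row shifts and turns the commanded pose from where the row before left it, along the tool's axes as they then stand; what a row does not reach is not made up. A row lasts 1/8 s, in which the tool goes at most 62.5 mm and 10.7 degrees, less where a joint would pass 70% of its speed; a pose out of reach is approached as far as the arm can. A call with a number of a shift or a turn outside -1 to 1 is refused whole. A call with a gripper value outside its range is refused whole. "jaw" is the opening, from 0 (shut) to 1 (fully open), set as the call begins (left out, the last holds). The fingers move at their own pace and stop on an object; the grip force is fixed at half the most. Time passes only in rows, so rows that do not move let the fingers close. It gives the time, the measured TCP pose, the force, the opening and the grip force at its end, in the units of the state.
- state(): the state, without advancing time (a new reading comes with each control period).
- grab_frame(name): name is "side" or "top" or "wrist"; returns the picture (384x512x3 uint8, blue, green, red); there is no depth.
- camera_info(name): a dict with "fx", "fy", "cx", "cy" (pixels), "world_from_camera" (4x4, takes a point from camera to world coordinates). Camera axes: x right, y down, z forward; pixel columns grow to the right and rows downward; lengths in m; the calibration is good to about 2 mm. A picture is of the moment at which its call begins: read the wrist's pose just before it. camera_info takes no time and is no camera call; for the wrist camera it gives the pose at the moment of the call.
- job_done(): hands the job in; it is judged then, once.
Trained networks look in the newest picture that a camera, given by its name, has taken for a name from the list of things; names that differ only in an ending like _2 or _b are one class to them, and where a whole thing is asked for, a point or a joint stands for the part that bears it (a point fixed in the world has none). Each returns a list of dicts, best first, with "conf" (0 to 1); they miss things now and then, are a little off and sometimes report something else, mostly with a low value. They report only what shows in the picture. A call takes as long as a camera call.
- search_frame(label, camera): "centre" ([x, y, z] in m, in world coordinates, good to about 4 mm: the middle of the surface that is visible of it).
The state is a dict: "time": time; "joint_pos": joint angles; "joint_velocities": joint speeds; "tau": joint torques, N m; "position": TCP position; "tcp_rot": TCP orientation; "ft_force": force on the tool from outside, world axes, zero at the start; "ft_torque": the same for the moment, N m; "width": opening from 0.0 (shut) to 1.0 (fully open); "gripper_force": force on a finger pad.
Only numpy, scipy, OpenCV 4.12 (cv2) and the standard library are available. Lean on these libraries where they do the work, as an engineer would, in place of code of your own. Each camera call takes 0.05 s, during which the arm holds its last target. There are 200 camera calls.

### The job

The next kart needs two brass jet canisters: turn the rotary feeder's crank slowly, over the top towards the chute, so that two drop into the chute one after the other, and stop so that the third stays in the drum. Then press the red gate down by its side tab until the tab lies level and the gate is flush with the chute, hold it there while both canisters roll out into the tray, and let it spring back up, leaving everything else on the shelf where it is.

Things in the scene. Friction and masses are not known exactly. Their poses are not given: they have to be found in the camera images.
- feeder: Rotary canister feeder bolted to the board: dark base plate 150 x 400 x 8 mm, two round end plates (outer faces x = -48, +48 mm, top z = 154 mm), blue-vaned drum between, then towards its -y a steel chute, red spring gate and grey tray. Origin on the board under the drum's middle; x along the drum axis, away from the crank (crank on -x, facing the robot); z up. Feeder-frame values below use these axes.
- drum (a joint): Angle of drum and crank (rad), stops at -0.25 and 3.8; starts within 0.1 of 0; grows as the crank goes over the top towards the chute (feeder's -y; clockwise seen from the crank). Canisters roll out when the vane under them dips past level: the first at about 0.5-0.8, the second at 1.75-2.0, the third at 3.0-3.25. Stays where left; turning takes 4 to 14 N at the handle. Keep well under 2 rad/s.
- drum_axis (a point): Middle of the drum, on its axis, 81 mm above the board; fixed in the feeder. Five blue vanes that lean forward, tip radius 64 mm, make five pockets 72 degrees apart; three in a row hold a canister. A guard shell, clear above, closes the drum except for the side opening over the chute.
- crank_handle (a point): Middle of the crank's black hand grip: round, 20 mm thick, 56 mm long, lying along the feeder's x (x = -78 to -134 mm), turning freely on its pin; crank arm at x = -66 to -74. Circles the axis at 58 mm radius: at drum angle 0 it stands 145 degrees from the feeder's -y, measured upwards; this falls 1 rad per rad of drum angle. Can be pinched from above, fingers closing along the feeder's y.
- gate (a joint): Angle of the red spring gate (rad): 0 at rest, its flap standing 35 degrees above level and holding canisters back in the chute; 0.995 when pressed down on its stop, flap in line with the chute floor (22 degrees downhill) and side tab level. Hinge along the feeder's x at the foot of the chute. Holding it down takes about 8 N at the tab; it springs back up when let go.
- gate_hinge (a point): Middle of the gate's hinge line, fixed: 140 mm from the drum axis towards the feeder's -y, 46 mm above the board. The chute floor falls to it at 22 degrees from y = -65, z = 76 mm, between cheeks 84 mm apart; it holds two canisters one behind the other.
- gate_tab (a point): Point on the upper face of the gate's side tab, on its black rubber pad, at the feeder's x = -85 mm (crank side); moves with the gate. At rest 18.5 mm beyond the hinge line (towards -y) and 20 mm above it, when down 27 mm beyond and 4.5 mm below. The tab, 3 mm thick, spans x = -52 to -108 mm and, when down, 11 to 45 mm beyond the hinge. The flap is 84 x 38 mm. Nothing stands under the tab.
- tray (a point): Middle of the tray's rubber floor, where the drawn canisters end up. The tray spans y = -180 to -303 mm in the feeder's frame, 84 mm between its sides (outer faces x = -48, +48, top z = 46 mm), end wall 54 mm high, floor falling from z = 27 to 14 mm away from the gate.
- canister_1: Brass screw-top canister, 30 mm in diameter, 75 mm long, about 0.12 kg, origin at its middle, own x along it. Lies in the drum along the feeder's x; the first to come out.
- canister_2: The same kind of canister, the second to come out.
- canister_3: The same kind of canister; it stays in the drum.
- jet_jar: Larger brass screw-top canister, 48 mm in diameter, 96 mm tall, standing beyond the feeder. Bystander. Origin under its middle.
- float_bowl: Pale blue float bowl, 94 mm over its ears, 46 mm high. Bystander. Origin under its middle.
- intake_adapter: Black steel intake adapter, flange 85 x 58 mm with a 48 mm pipe, 68 mm high, beyond the tray. Bystander. Origin under its middle.
- choke_knob: Red plastic choke knob standing on its head, 44 mm in diameter, 64 mm high, on the robot's side of the tray. Bystander. Origin under its middle.
- flange_1: Aluminium carburetor mounting flange, 90 x 60 x 10 mm, lying flat. Bystander. Origin under its middle.
- flange_2: A second aluminium flange of the same kind. Bystander.
- screwdriver: Screwdriver, 190 mm long, lying flat. Bystander.

How it is judged:
By the outcome, as a careful person would: the job done as asked, in the order asked, and still so for the second after the job is handed in, with the robot touching nothing.
It also fails if it takes over 51 s, if anything falls off the work surface, if the arm or the gripper's body presses on something with over 40 N, if the wrist force passes 120 N, or if a joint passes its speed limit or range.

## Working session

There is one attempt and no reset: what is moved stays moved. The work goes in short steps, Python scripts to look and compute and a tool call to move; the robot and the scene stay as the last step left them, time stands still between calls to the robot, and variables do not carry over. Pictures are saved under pics/ and viewed, at most 10 in all, crops included, and the job is handed in when it is done.

Besides the shell and the picture viewer there is one more tool, called after "Emit:" as a command line: name --argument value ..., lists and objects as JSON in quotes. move_arm: Moves the arm, as the interface text tells. Its arguments: {"type":"object","properties":{"increments":{"type":"array","items":{"type":"array"}},"jaw":{"type":"number"}},"required":["increments"]}

```bash
mkdir -p pics; python3 - <<'E'
from rig import *
import cv2,numpy as np
s=state();print(s['time'],s['position'],np.round(s['tcp_rot'],3).tolist(),s['width'])
a=grab_frame('side');b=grab_frame('top')
cv2.imwrite('pics/a.png',cv2.resize(a,(800,600)));cv2.imwrite('pics/b.png',cv2.resize(b,(800,600)))
for c in('top','side'):
  i=camera_info(c);print(c,i['fx'],i['cx'],i['cy'],np.round(i['world_from_camera'],3).tolist())
  for n in('crank_handle','gate_tab','tray','feeder','drum','canister_1','choke_knob','jet_jar'):
    for r in search_frame(n,c)[:3]:print(n,np.round(r['centre'],3),round(r['conf'],2))
E
```

```text
0.0 [ 0.2734782  -0.5889529   0.25525377] [[0.907, 0.421, -0.001], [0.421, -0.907, 0.002], [0.0, -0.002, -1.0]] 1.0034323395845464
top 356.6992151998153 257.3181797573071 188.10095395105503 [[0.02, -0.986, 0.164, 0.433], [-1.0, -0.017, 0.017, 0.018], [-0.014, -0.164, -0.986, 1.128], [0.0, 0.0, 0.0, 1.0]]
crank_handle [0.491 0.154 0.119] 0.61
crank_handle [0.679 0.028 0.098] 0.24
gate_tab [ 0.53  -0.067  0.062] 0.69
tray [ 0.549 -0.031  0.049] 0.56
feeder [ 0.549 -0.028  0.052] 0.62
drum [0.557 0.058 0.119] 0.69
drum [0.599 0.473 0.005] 0.54
drum [ 0.517 -0.421  0.013] 0.44
choke_knob [ 0.409 -0.131  0.019] 0.58
jet_jar [0.682 0.027 0.099] 0.64
jet_jar [ 0.548 -0.032  0.05 ] 0.46
side 451.6031410109273 258.1659030309161 195.81685639685867 [[0.977, -0.111, 0.182, 0.345], [-0.213, -0.506, 0.836, -1.167], [-0.001, -0.855, -0.519, 0.861], [0.0, 0.0, 0.0, 1.0]]
crank_handle [0.499 0.148 0.114] 0.44
gate_tab [ 0.516 -0.065  0.064] 0.7
gate_tab [ 0.407 -0.15   0.022] 0.31
tray [ 0.553 -0.05   0.041] 0.93
feeder [ 0.555 -0.055  0.04 ] 0.63
drum [0.57  0.054 0.1  ] 0.84
canister_1 [0.588 0.083 0.126] 0.49
choke_knob [ 0.407 -0.149  0.02 ] 0.71
jet_jar [0.688 0.008 0.062] 0.76
jet_jar [ 0.553 -0.05   0.039] 0.25
```

View pics/a.png

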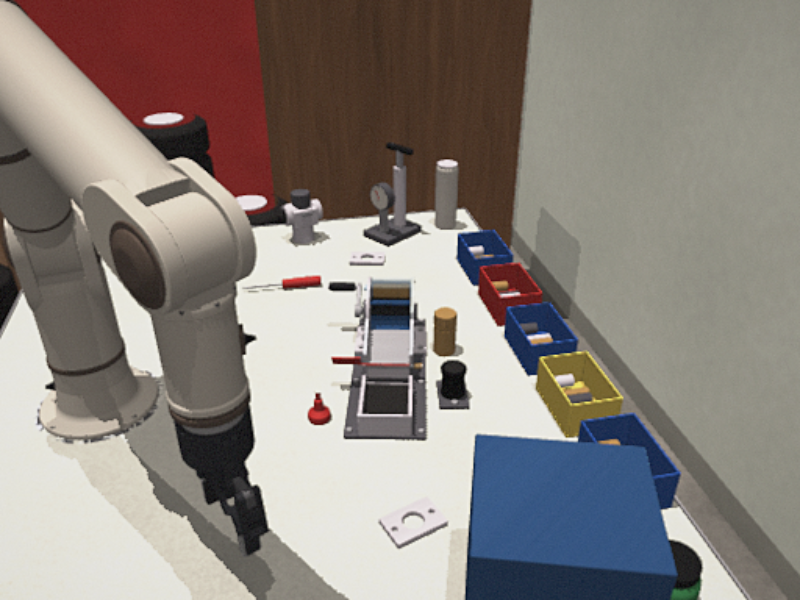

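View pics/b.png

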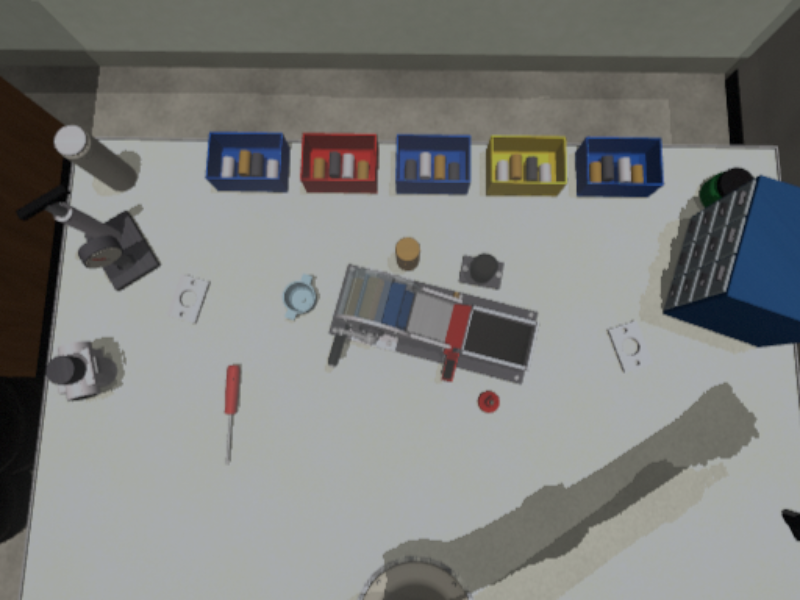

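The side view shows the handle at about (342,286), the tab at (345,361) and the knob at (318,410). In the top view the base plate corners are near (348,265), (537,310), (522,382) and (330,333), the handle at (338,348), the tab at (449,367) and the knob at (488,401).

```bash
cat > h.py <<'E'
from rig import *
import cv2,numpy as np
def px2w(c,u,v,z):
  i=camera_info(c);T=np.array(i['world_from_camera']);d=T[:3,:3]@[(u-i['cx'])/i['fx'],(v-i['cy'])/i['fy'],1]
  return T[:3,3]+d*(z-T[2,3])/d[2]
def w2px(c,p):
  i=camera_info(c);T=np.array(i['world_from_camera']);q=T[:3,:3].T@(np.array(p)-T[:3,3])
  return [i['fx']*q[0]/q[2]+i['cx'],i['fy']*q[1]/q[2]+i['cy']]
E
python3 - <<'E'
from h import *
P=[px2w('top',u*.64,v*.64,.008)[:2] for u,v in((348,265),(537,310),(522,382),(330,333))]
print(np.round(P,3).tolist())
e=lambda a,b:P[b]-P[a]
for a,b in((1,0),(2,3)):print('y axis',np.degrees(np.arctan2(*e(a,b)[::-1])),np.linalg.norm(e(a,b)))
for a,b in((3,0),(2,1)):print('x axis',np.degrees(np.arctan2(*e(a,b)[::-1])),np.linalg.norm(e(a,b)))
print('centre',np.mean(P,0))
b=grab_frame('top')
cv2.imwrite('pics/c.png',cv2.resize(b[150:260,190:360],(800,518),interpolation=cv2.INTER_CUBIC))
E
```

```text
[[0.678, 0.149], [0.591, -0.236], [0.447, -0.204], [0.537, 0.181]]
y axis 77.36776007383247 0.3953270153727546
y axis 76.82972042266182 0.39505522932341713
x axis -12.537640427197099 0.1442674237674269
x axis -12.651990119745903 0.14797697258154638
centre [ 0.56297602 -0.02744859]
```

View pics/c.png

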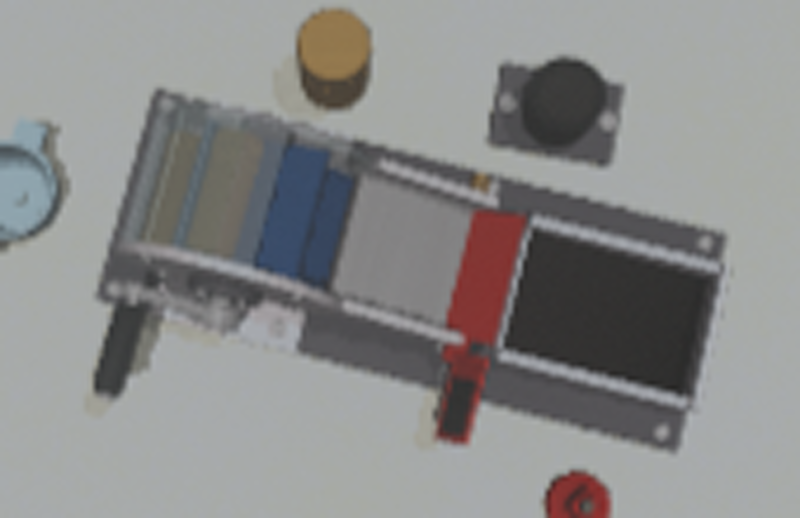

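```bash
python3 - <<'E'
from h import *
from scipy.optimize import least_squares
C=lambda u,v:(190+u/4.706,150+v/4.706)
F=[((460,402),(-.085,-.1585,.066)),((705,336),(0,-.303,.052)),((728,235),(.075,None,.008)),((678,450),(-.075,None,.008)),((158,91),(.075,None,.008)),((100,300),(-.075,None,.008)),((116,350),(-.106,'h',.114))]
def res(q):
  x,y,a,L,d=q;R=np.array([[np.cos(a),-np.sin(a)],[np.sin(a),np.cos(a)]]);r=[]
  for k,(p,f) in enumerate(F):
    fx,fy,z=f
    if fy is None: fy=L if k in(2,3) else L+.4
    if fy=='h': t=np.radians(145)-d;fy=-.058*np.cos(t);z=.081+.058*np.sin(t)
    w=R@[fx,fy]+[x,y];r+=list(np.array(w2px('top',[*w,z]))-C(*p))
  return r+[d*5]
s=least_squares(res,[.58,.05,-.22,-.31,0]);print(np.round(s.x,4),np.round(s.fun,2))
x,y,a,L,d=s.x
for n,f in dict(hand=(-.106,.0475),tab=(-.085,-.1585),tabdn=(-.085,-.167),axis=(0,0)).items():print(n,np.array([[np.cos(a),-np.sin(a)],[np.sin(a),np.cos(a)]])@f+[x,y])
E
```

```text
[ 0.587   0.0802 -0.2348 -0.3121 -0.0953] [-0.78  0.74  0.39 -0.5   0.48 -0.33  0.72  0.59 -0.4  -0.6  -0.78  0.05
  0.34 -0.1  -0.48]
hand [0.49494182 0.15101326]
tab [ 0.46743206 -0.05421883]
tabdn [ 0.46545423 -0.06248552]
axis [0.58697973 0.08015232]
```

Emit:
move_arm --increments '[[[0,0,0],[0,0,-0.168]],[[0,0,0],[0,0,-0.168]],[[0,0,0],[0,0,-0.168]],[[0,0,0],[0,0,-0.168]],[[0,0,0],[0,0,-0.168]],[[0,0,0],[0,0,-0.168]],[[0,0,0],[0,0,-0.168]]]' --jaw 0.6

```text
time: 1.82
position: [0.2737, -0.5896, 0.2563]
tcp_rot: [[-0.101, 0.995, -0.0], [0.995, 0.101, -0.0], [-0.0, -0.0, -1.0]]
ft_force: [-0.2, -0.1, -0.6]
width: 0.601
gripper_force: 0.0
```

```bash
cat >> h.py <<'E'
A=-0.2348;O=np.array([.587,.0802,0])
Rf=np.array([[np.cos(A),-np.sin(A),0],[np.sin(A),np.cos(A),0],[0,0,1]])
def fw(f):return O+Rf@np.array(f)
def rep(target=None):
  s=state();R=np.array(s['tcp_rot']);p=np.array(s['position'])
  print('t',round(s['time'],2),'p',np.round(p,4),'feeder',np.round(Rf.T@(p-O),4),'w',round(s['width'],3),'g',round(s['gripper_force'],1),'F',np.round(s['ft_force'],1))
  print('j',np.round(s['joint_pos'],2))
  if target is not None:
    print('units',np.round(R.T@(fw(target)-p)/.075,3))
    from scipy.spatial.transform import Rotation as Q
    # want tool y = feeder +y, z down
    W=np.column_stack([-Rf[:,0]*-1*-1,Rf[:,1],[0,0,-1]]);W[:,0]=np.cross(W[:,1],W[:,2])
    print('rot units',np.round(Q.from_matrix(R.T@W).as_rotvec()*3/np.pi,3))
E
python3 -c "
from h import *
rep((-.110,.0475,.25))"
```

```text
t 1.82 p [ 0.2737 -0.5896  0.2563] feeder [-0.1489 -0.7243  0.2563] w 0.601 g 0.0 F [-0.2 -0.1 -0.6]
j [ 1.57  0.56 -0.69  1.54  0.37  1.18  0.92]
units [9.544 3.882 0.083]
rot units [-0.    -0.    -1.179]
```

Emit:
move_arm --increments '[[[0.55,0.3,0],[0,0,0]],[[0.6,0.35,0],[0,0,0]],[[0.6,0.35,0],[0,0,0]],[[0.6,0.3,0],[0,0,0]],[[0.6,0.25,0],[0,0,0]],[[0.6,0.25,0],[0,0,0]],[[0.6,0.25,0],[0,0,0]],[[0.6,0.25,0],[0,0,0]],[[0.6,0.2,0],[0,0,0]],[[0.6,0.2,0],[0,0,0]],[[0.6,0.2,0],[0,0,0]],[[0.6,0.2,0],[0,0,0]]]'

```text
time: 3.32
position: [0.4544, -0.0322, 0.2567]
tcp_rot: [[-0.095, 0.995, 0.001], [0.995, 0.095, -0.001], [-0.001, 0.001, -1.0]]
ft_force: [0.4, -0.3, 0.1]
width: 0.6
gripper_force: 0.0
```

```bash
python3 -c "
from h import *
rep((-.110,.0475,.25))"
```

```text
t 3.33 p [ 0.4544 -0.0322  0.2567] feeder [-0.1028 -0.1402  0.2567] w 0.6 g 0.0 F [ 0.4 -0.3  0.1]
j [ 0.91  0.23 -1.    2.01  0.23  1.02 -0.11]
units [2.399 0.719 0.087]
rot units [ 0.000e+00  1.000e-03 -1.185e+00]
```

Emit:
move_arm --increments '[[[0.6,0.18,0],[0,0,0]],[[0.6,0.18,0],[0,0,0]],[[0.6,0.18,0],[0,0,0]],[[0.6,0.18,0],[0,0,0]],[[0,0,0],[0,0,-0.17]],[[0,0,0],[0,0,-0.17]],[[0,0,0],[0,0,-0.17]],[[0,0,0],[0,0,-0.17]],[[0,0,0],[0,0,-0.17]],[[0,0,0],[0,0,-0.17]],[[0,0,0],[0,0,-0.165]]]'

```text
time: 4.7
position: [0.4908, 0.1506, 0.2564]
tcp_rot: [[-0.974, 0.227, 0.0], [0.227, 0.974, -0.0], [-0.0, -0.0, -1.0]]
ft_force: [-0.4, -0.5, -0.8]
width: 0.6
gripper_force: 0.0
```

```bash
python3 - <<'E'
from h import *
rep((-.110,.0475,.25))
a=grab_frame('wrist');cv2.imwrite('pics/w1.png',a)
for n in('crank_handle','drum'):
  for r in search_frame(n,'wrist')[:2]:print(n,np.round(r['centre'],3),Rf.T@(np.array(r['centre'])-O),r['conf'])
for x in(-.078,-.134):
  for th in(-.1,0,.1):
    t=np.radians(145)-th;print(x,th,np.round(w2px('wrist',fw((x,-.058*np.cos(t),.081+.058*np.sin(t))))))
E
```

```text
t 4.7 p [0.4908 0.1506 0.2564] feeder [-0.1099  0.0461  0.2564] w 0.6 g 0.0 F [-0.4 -0.5 -0.8]
j [ 0.64  0.54 -1.29  1.87  0.56  1.17  0.49]
units [0.001 0.019 0.086]
rot units [-0.     0.     0.006]
crank_handle [0.495 0.156 0.119] [-0.1073514   0.05246444  0.1187    ] 0.63
crank_handle [0.533 0.022 0.066] [-0.03934391 -0.06935638  0.0656    ] 0.36
drum [0.516 0.145 0.116] [-0.08366863  0.04630519  0.1158    ] 0.86
-0.078 -0.1 [263. 219.]
-0.078 0 [260. 221.]
-0.078 0.1 [256. 223.]
-0.134 -0.1 [263. 161.]
-0.134 0 [260. 163.]
-0.134 0.1 [256. 164.]
```

View pics/w1.png

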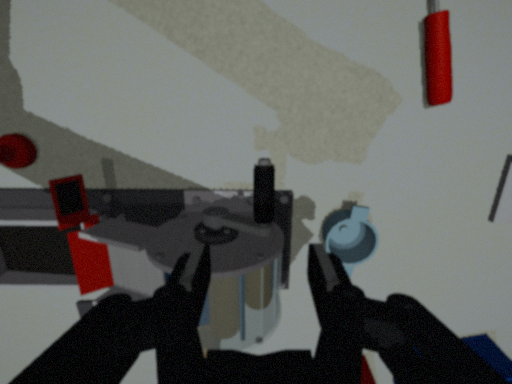

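The wrist view shows the handle spanning (264,165) to (264,222), matching drum angle ≈ -0.1, so the handle is at y≈0.051, z≈0.109. Going down to pinch it.

Emit:
move_arm --increments '[[[0,0.065,0.4],[0,0,0.006]],[[0,0,0.4],[0,0,0]],[[0,0,0.4],[0,0,0]],[[0,0,0.4],[0,0,0]],[[0,0,0.27],[0,0,0]],[[0,0,0],[0,0,0]]]'

```text
time: 5.6
position: [0.4911, 0.1553, 0.1151]
tcp_rot: [[-0.971, 0.24, -0.002], [0.24, 0.971, -0.001], [0.002, -0.001, -1.0]]
ft_force: [0.8, 1.1, 0.3]
width: 0.604
gripper_force: 0.0
```

Emit:
move_arm --increments '[[[0,0,0],[0,0,0]],[[0,0,0],[0,0,0]],[[0,0,0],[0,0,0]],[[0,0,0],[0,0,0]],[[0,0,0],[0,0,0]]]' --jaw 0.0

```text
time: 6.22
position: [0.4925, 0.1556, 0.1165]
tcp_rot: [[-0.971, 0.239, 0.001], [0.239, 0.971, 0.0], [-0.001, 0.001, -1.0]]
ft_force: [1.9, -0.8, 2.0]
width: 0.209
gripper_force: 58.5
```

```bash
python3 - <<'E'
from h import *
rep((-.110,.051,.115))
# arc rows: y,z units per step of d rad
th0=-.1
for d in(.1,):
  t=th0+d*np.arange(0,27);p=np.radians(145)-t;y=-.058*np.cos(p);z=.058*np.sin(p)
  for i in range(26):print(round(t[i+1],2),round((y[i+1]-y[i])/.075,3),round(-(z[i+1]-z[i])/.075,3))
E
```

```text
t 6.22 p [0.4925 0.1556 0.1165] feeder [-0.1095  0.0514  0.1165] w 0.209 g 58.5 F [ 1.9 -0.8  2. ]
j [ 0.46  0.7  -1.07  1.98  0.78  0.94  0.32]
units [ 0.007 -0.005  0.02 ]
rot units [ 0.001  0.001 -0.006]
0.0 -0.041 -0.065
0.1 -0.047 -0.061
0.2 -0.053 -0.056
0.3 -0.059 -0.05
0.4 -0.063 -0.044
0.5 -0.067 -0.038
0.6 -0.071 -0.031
0.7 -0.074 -0.024
0.8 -0.076 -0.016
0.9 -0.077 -0.008
1.0 -0.077 -0.001
1.1 -0.077 0.007
1.2 -0.076 0.015
1.3 -0.074 0.022
1.4 -0.071 0.029
1.5 -0.068 0.036
1.6 -0.064 0.043
1.7 -0.06 0.049
1.8 -0.054 0.055
1.9 -0.049 0.06
2.0 -0.042 0.065
2.1 -0.036 0.069
2.2 -0.029 0.072
2.3 -0.021 0.074
2.4 -0.014 0.076
2.5 -0.006 0.077
```

Emit:
move_arm --increments '[[[0,-0.041,-0.065],[0,0,0]],[[0,-0.047,-0.061],[0,0,0]],[[0,-0.053,-0.056],[0,0,0]],[[0,-0.059,-0.05],[0,0,0]],[[0,-0.063,-0.044],[0,0,0]],[[0,-0.067,-0.038],[0,0,0]],[[0,0,0],[0,0,0]]]'

```text
time: 7.1
position: [0.4867, 0.1318, 0.1399]
tcp_rot: [[-0.971, 0.239, 0.002], [0.239, 0.971, 0.001], [-0.001, 0.002, -1.0]]
ft_force: [3.4, 1.5, -1.6]
width: 0.211
gripper_force: 59.1
```

```bash
cat >> h.py <<'E'
def crank():
  rep();s=state();f=Rf.T@(np.array(s['position'])-O);y=f[1];z=f[2]-.006-.081
  print('theta',np.radians(145)-np.arctan2(z,-y),'r',np.hypot(y,z))
E
python3 -c "
from h import *
crank()"
```

```text
t 7.1 p [0.4867 0.1318 0.1399] feeder [-0.1096  0.0269  0.1399] w 0.211 g 59.1 F [ 3.4  1.5 -1.6]
j [ 0.55  0.66 -1.12  2.    0.73  0.97  0.38]
theta 0.4897392910673921 r 0.05929800322850087
```

Tracking well. On to about 0.8–0.9, then a pause and a look.

Emit:
move_arm --increments '[[[0,-0.071,-0.031],[0,0,0]],[[0,-0.074,-0.024],[0,0,0]],[[0,-0.076,-0.016],[0,0,0]],[[0,-0.077,-0.008],[0,0,0]],[[0,0,0],[0,0,0]],[[0,0,0],[0,0,0]],[[0,0,0],[0,0,0]],[[0,0,0],[0,0,0]]]'

```text
time: 8.1
position: [0.4816, 0.1107, 0.1459]
tcp_rot: [[-0.971, 0.238, 0.002], [0.238, 0.971, 0.002], [-0.002, 0.002, -1.0]]
ft_force: [5.3, 2.6, -3.2]
width: 0.21
gripper_force: 59.2
```

```bash
python3 - <<'E'
from h import *
crank()
a=grab_frame('side');b=grab_frame('top')
x=cv2.resize(a[160:300,190:300],(440,560),interpolation=cv2.INTER_CUBIC);y=cv2.resize(b[150:260,200:360],(350,240));z=np.zeros((560,790,3),np.uint8);z[:,:440]=x;z[:240,440:]=y
cv2.imwrite('pics/d.png',z)
for c in('top','side'):
  for r in search_frame('canister_1',c)[:4]:print(c,np.round(Rf.T@(np.array(r['centre'])-O),3),round(r['conf'],2))
E
```

```text
t 8.1 p [0.4816 0.1107 0.1459] feeder [-0.1096  0.0051  0.1459] w 0.21 g 59.2 F [ 5.3  2.6 -3.2]
j [ 0.61  0.64 -1.15  2.02  0.72  0.96  0.43]
theta 0.8730640550865736 r 0.059129672874745534
top [ 0.002 -0.139  0.076] 0.65
side [ 0.004 -0.146  0.072] 0.5
side [0.001 0.01  0.13 ] 0.38
side [ 0.113 -0.045  0.063] 0.37
```

View pics/d.png

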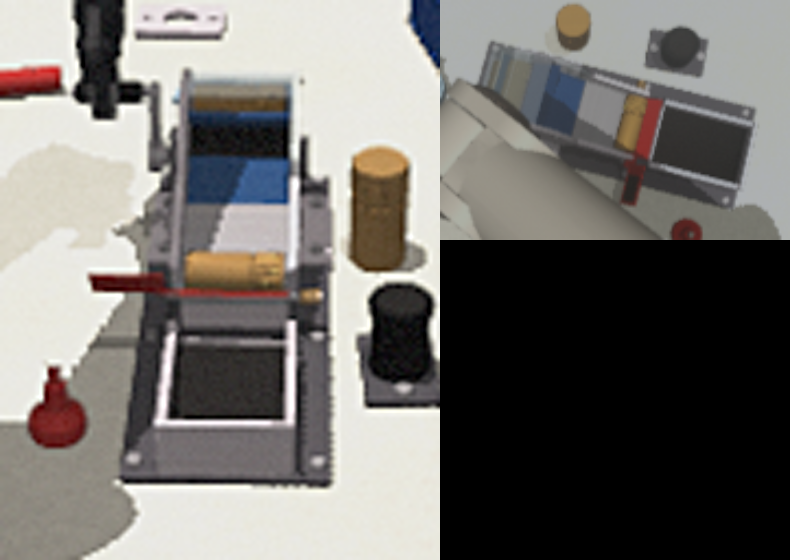

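The first canister lies on the chute against the gate (side crop, about (235,271)). On to the second. The force is rising slowly along x, so I watch it.

Emit:
move_arm --increments '[[[0,-0.077,-0.001],[0,0,0]],[[0,-0.077,0.007],[0,0,0]],[[0,-0.076,0.015],[0,0,0]],[[0,-0.074,0.022],[0,0,0]],[[0,-0.071,0.029],[0,0,0]],[[0,-0.068,0.036],[0,0,0]],[[0,0,0],[0,0,0]]]'

```text
time: 9.18
position: [0.4738, 0.0785, 0.1383]
tcp_rot: [[-0.971, 0.238, 0.003], [0.238, 0.971, 0.002], [-0.002, 0.002, -1.0]]
ft_force: [4.3, 2.8, 1.8]
width: 0.212
gripper_force: 60.0
```

```bash
python3 -c "
from h import *
crank()"
```

```text
t 9.18 p [0.4738 0.0785 0.1383] feeder [-0.1097 -0.028   0.1383] w 0.212 g 60.0 F [4.3 2.8 1.8]
j [ 0.69  0.63 -1.15  2.05  0.73  0.94  0.47]
theta 1.4593904226899168 r 0.05839412931667834
```

Emit:
move_arm --increments '[[[0,-0.064,0.043],[0,0,0]],[[0,-0.06,0.049],[0,0,0]],[[0,-0.054,0.055],[0,0,0]],[[0,-0.049,0.06],[0,0,0]],[[0,-0.042,0.065],[0,0,0]],[[0,-0.036,0.069],[0,0,0]],[[0,-0.029,0.072],[0,0,0]],[[0,0,0],[0,0,0]],[[0,0,0],[0,0,0]],[[0,0,0],[0,0,0]],[[0,0,0],[0,0,0]],[[0,0,0],[0,0,0]]]'

```text
time: 10.68
position: [0.4677, 0.0531, 0.1066]
tcp_rot: [[-0.971, 0.238, 0.002], [0.238, 0.971, 0.0], [-0.001, 0.001, -1.0]]
ft_force: [6.2, 0.4, -2.2]
width: 0.21
gripper_force: 59.6
```

```bash
python3 - <<'E'
from h import *
crank()
a=grab_frame('side');b=grab_frame('top')
x=cv2.resize(a[160:300,190:300],(440,560),interpolation=cv2.INTER_CUBIC);y=cv2.resize(b[150:260,200:360],(350,240));z=np.zeros((560,790,3),np.uint8);z[:,:440]=x;z[:240,440:]=y
cv2.imwrite('pics/e.png',z)
for c in('top','side'):
  for r in search_frame('canister_1',c)[:4]:print(c,np.round(Rf.T@(np.array(r['centre'])-O),3),round(r['conf'],2))
E
```

```text
t 10.68 p [0.4677 0.0531 0.1066] feeder [-0.1098 -0.0541  0.1066] w 0.21 g 59.6 F [ 6.2  0.4 -2.2]
j [ 0.71  0.66 -1.1   2.09  0.79  0.88  0.47]
theta 2.1837206524164237 r 0.057525033829786486
top [-0.001 -0.141  0.074] 0.81
top [-0.003 -0.109  0.086] 0.65
top [ 0.048 -0.501  0.012] 0.51
side [-0.003 -0.118  0.085] 0.74
side [ 0.121 -0.198  0.03 ] 0.64
side [ 0.001 -0.146  0.07 ] 0.61
side [-0.007  0.005  0.129] 0.54
```

View pics/e.png

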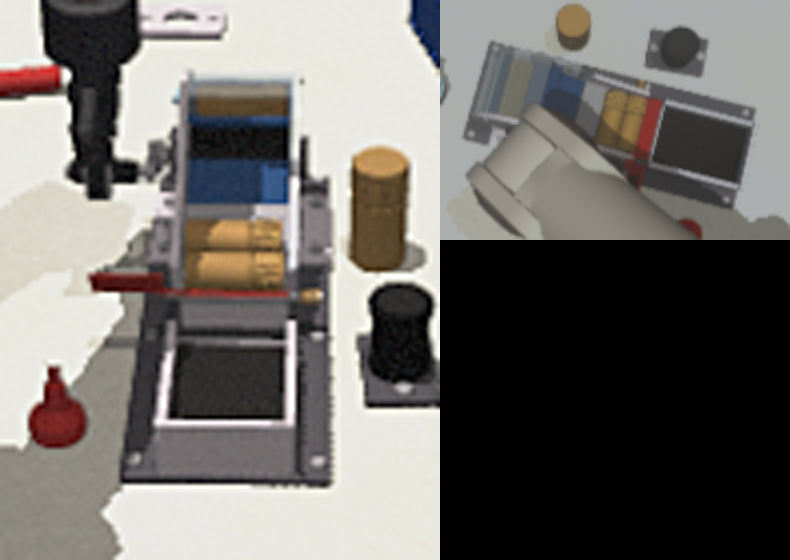

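Both canisters are in the chute (side crop (235,235) and (235,271)), and the third is still in the drum. Releasing the handle.

Emit:
move_arm --increments '[[[0,0,0],[0,0,0]],[[0,0,0],[0,0,0]],[[0,0,0],[0,0,0]],[[0,0,-0.1],[0,0,0]],[[0,0,-0.3],[0,0,0]],[[0,0,-0.4],[0,0,0]],[[0,0,-0.4],[0,0,0]],[[0,0,-0.4],[0,0,0]]]' --jaw 0.5

```text
time: 11.88
position: [0.4665, 0.0533, 0.2278]
tcp_rot: [[-0.971, 0.238, -0.0], [0.238, 0.971, -0.0], [0.0, -0.0, -1.0]]
ft_force: [0.5, -0.2, -0.3]
width: 0.499
gripper_force: 0.0
```

Emit:
move_arm --increments '[[[-0.08,-0.3,0],[0,0,0]],[[-0.08,-0.4,0],[0,0,0]],[[-0.08,-0.4,0],[0,0,0]],[[-0.08,-0.38,0],[0,0,0]],[[0,0,0],[0,0,0]],[[0,0,0],[0,0,0]]]' --jaw 0.0

```text
time: 12.62
position: [0.4635, -0.0597, 0.2268]
tcp_rot: [[-0.971, 0.238, 0.0], [0.238, 0.971, 0.0], [-0.0, 0.0, -1.0]]
ft_force: [-0.3, 0.0, 0.4]
width: -0.004
gripper_force: 0.0
```

```bash
python3 - <<'E'
from h import *
rep((-.087,-.165,.115))
a=grab_frame('wrist');cv2.imwrite('pics/w2.png',a)
for r in search_frame('gate_tab','wrist')[:2]:print(np.round(Rf.T@(np.array(r['centre'])-O),3),r['conf'])
print(w2px('wrist',fw((-.085,-.1585,.066))))
E
```

```text
t 12.62 p [ 0.4635 -0.0597  0.2268] feeder [-0.0876 -0.1648  0.2268] w -0.004 g 0.0 F [-0.3  0.   0.4]
j [ 1.15  0.52 -1.36  2.01  0.58  1.09  0.86]
units [-0.008 -0.004  1.49 ]
rot units [ 0.     0.    -0.005]
[-0.072 -0.158  0.069] 0.69
[np.float64(264.3348236980297), np.float64(185.1443544834232)]
```

View pics/w2.png

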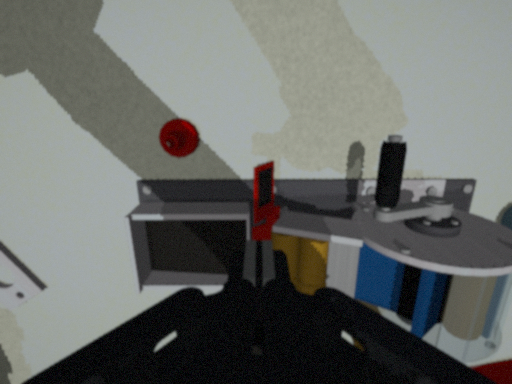

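The wrist view shows the tab pad centred near (266,187), predicted (264,185), so I am well placed. Pressing down.

Emit:
move_arm --increments '[[[0,0,0.38],[0,0,0]],[[0,0,0.38],[0,0,0]],[[0,0,0.38],[0,0,0]],[[0,0,0.35],[0,0,0]],[[0,0,0.08],[0,0,0]],[[0,0,0.08],[0,0,0]],[[0,0,0.08],[0,0,0]],[[0,0,0.08],[0,0,0]],[[0,0,0.08],[0,0,0]],[[0,0,0.08],[0,0,0]],[[0,0,0.08],[0,0,0]]]'

```text
time: 14.1
position: [0.4642, -0.061, 0.0728]
tcp_rot: [[-0.971, 0.238, 0.001], [0.238, 0.971, -0.001], [-0.001, -0.001, -1.0]]
ft_force: [-0.1, -2.2, 6.7]
width: 0.004
gripper_force: 2.8
```

```bash
python3 -c "
from h import *
rep((-.087,-.165,.0665))"
```

```text
t 14.1 p [ 0.4642 -0.061   0.0728] feeder [-0.0866 -0.1659  0.0728] w 0.004 g 2.8 F [-0.1 -2.2  6.7]
j [ 0.91  0.71 -1.05  2.11  0.87  0.84  0.65]
units [0.006 0.012 0.085]
rot units [-0.001  0.001 -0.006]
```

Emit:
move_arm --increments '[[[0,0,0.05],[0,0,0]],[[0,0,0.04],[0,0,0]],[[0,0,0.02],[0,0,0]],[[0,0,0],[0,0,0]]]'

```text
time: 14.6
position: [0.4643, -0.0608, 0.0659]
tcp_rot: [[-0.971, 0.238, 0.001], [0.238, 0.971, -0.003], [-0.002, -0.002, -1.0]]
ft_force: [-5.7, -2.3, 22.2]
width: -0.004
gripper_force: 11.0
```

Emit:
move_arm --increments '[[[0,0,0],[0,0,0]],[[0,0,0],[0,0,0]],[[0,0,0],[0,0,0]],[[0,0,0],[0,0,0]],[[0,0,0],[0,0,0]],[[0,0,0],[0,0,0]],[[0,0,0],[0,0,0]],[[0,0,0],[0,0,0]],[[0,0,0],[0,0,0]],[[0,0,0],[0,0,0]],[[0,0,0],[0,0,0]],[[0,0,0],[0,0,0]]]'

```text
time: 16.1
position: [0.4643, -0.0608, 0.0659]
tcp_rot: [[-0.971, 0.238, 0.001], [0.238, 0.971, -0.003], [-0.002, -0.002, -1.0]]
ft_force: [-4.6, -3.5, 22.2]
width: 0.001
gripper_force: 10.9
```

```bash
python3 - <<'E'
from h import *
rep((-.087,-.165,.0665))
a=grab_frame('side');b=grab_frame('top')
x=cv2.resize(a[160:300,190:300],(440,560),interpolation=cv2.INTER_CUBIC);y=cv2.resize(b[150:260,200:360],(350,240));z=np.zeros((560,790,3),np.uint8);z[:,:440]=x;z[:240,440:]=y
cv2.imwrite('pics/f.png',z)
for c in('top','side'):
  for r in search_frame('canister_1',c)[:4]:print(c,np.round(Rf.T@(np.array(r['centre'])-O),3),round(r['conf'],2))
E
```

```text
t 16.1 p [ 0.4643 -0.0608  0.0659] feeder [-0.0865 -0.1657  0.0659] w 0.001 g 10.9 F [-4.6 -3.5 22.2]
j [ 0.9   0.72 -1.04  2.11  0.89  0.83  0.63]
units [ 0.007  0.01  -0.008]
rot units [-0.002  0.002 -0.006]
top [ 0.007 -0.29   0.04 ] 0.53
side [-0.002 -0.284  0.043] 0.54
side [-0.001 -0.27   0.048] 0.51
```

View pics/f.png

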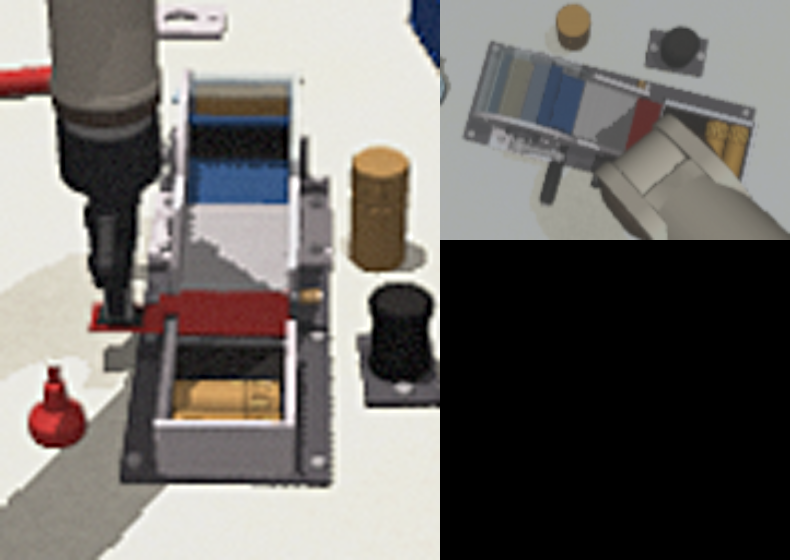

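The gate lies flush and both canisters rest in the tray (top inset (716,148) and (737,150)). Letting the gate spring back, gently.

Emit:
move_arm --increments '[[[0,0,-0.08],[0,0,0]],[[0,0,-0.08],[0,0,0]],[[0,0,-0.08],[0,0,0]],[[0,0,-0.08],[0,0,0]],[[0,0,-0.1],[0,0,0]],[[0,0,-0.12],[0,0,0]],[[0,0,-0.2],[0,0,0]],[[0,0,-0.4],[0,0,0]],[[0,0,-0.4],[0,0,0]],[[0,0,-0.4],[0,0,0]],[[0,0,-0.3],[0,0,0]],[[0,0,0],[0,0,0]]]'

```text
time: 17.8
position: [0.4642, -0.0611, 0.2342]
tcp_rot: [[-0.971, 0.239, 0.002], [0.239, 0.971, -0.002], [-0.002, -0.001, -1.0]]
ft_force: [-0.5, -0.0, -0.3]
width: 0.001
gripper_force: 0.0
```

```bash
python3 - <<'E'
from h import *
rep()
a=grab_frame('side');b=grab_frame('top')
x=cv2.resize(a[160:300,190:300],(440,560),interpolation=cv2.INTER_CUBIC);y=cv2.resize(b[150:260,200:360],(350,240));z=np.zeros((560,790,3),np.uint8);z[:,:440]=x;z[:240,440:]=y
cv2.imwrite('pics/g.png',z)
E
```

```text
t 17.8 p [ 0.4642 -0.0611  0.2342] feeder [-0.0866 -0.166   0.2342] w 0.001 g 0.0 F [-0.5 -0.  -0.3]
j [ 1.16  0.51 -1.36  2.    0.57  1.1   0.88]
```

View pics/g.png

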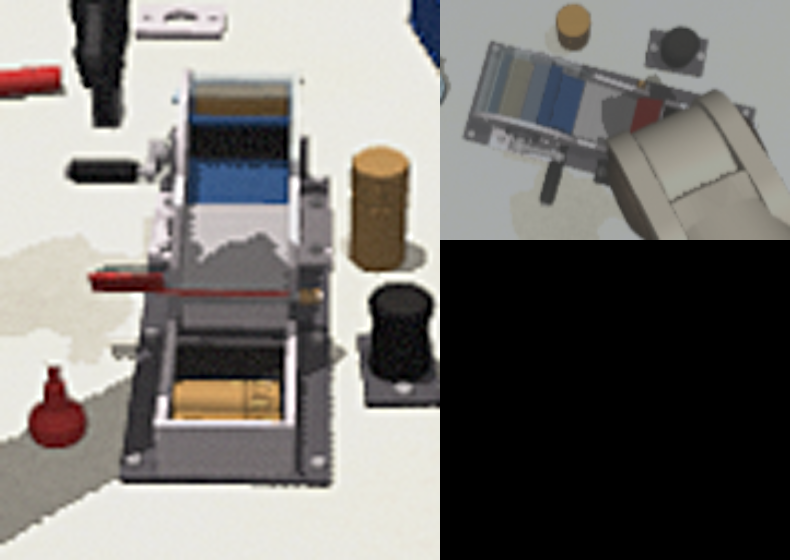

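The gate is back up, with its tab at (125,280). The canisters are in the tray at (228,398), the third is in the drum and the bystanders are unmoved.

```bash
python3 -c "
from rig import *
print(job_done())"
```

```text
the job is handed in; nothing more can be done
None
```

The job is done and handed in at about 18 s: two canisters are in the tray, the third is still in the drum, the gate has sprung back up, and nothing else in the camera views has moved.

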